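# Free-run check of a packing bench's gravity lane

## Robot

A 7-joint arm with a two-finger parallel gripper is mounted at the origin on the work surface. World frame = base frame: x ahead of the robot, y to its left, z up, the work surface at z = 0. Lengths are in mm, angles in rad, forces in N, time in s.
With the tool pointing down it reaches from about 400 to 925 mm from the base axis. Payload 5.6 kg.
Tool frame: the origin (TCP) lies midway between the tips of the shut fingers; the grasp point (between the pads) lies 19 mm behind it; z points along the fingers, y is the direction in which the jaws open and shut (so a half turn about z gives the same grasp; the last joint's range is limited). The gripper opens to 85 mm and grips with 20 to 120 N. Pads are 22 mm wide; open, the fingers measure 114 mm over their backs; the gripper's body (76 mm by 85 mm) begins 54 mm behind the grasp point. The pads swing forward as they close: fully open they stand 13 mm farther back than shut.
Start: joints at [-1.271, 0.468, -0.012, 1.603, 0.006, 1.071, -0.056], TCP at [218.522, 612.174, 231.29] pointing down, gripper open.
Joint ranges: [-2.53, 2.53], [-0.31, 2.02], [-1.57, 1.55], [0.28, 2.44], [-1.29, 4.43], [0.15, 1.84], [-2.92, 2.92]. Speed limits (rad/s): [2.57, 2.57, 3.14, 3.14, 3.14, 3.14, 3.14].

## Interface

Orientations are given as a unit quaternion [w, x, y, z].
In Python, from rig import ctrl gives the robot as it stands. The module is installed in compiled form; this text tells all that it offers.
- The arm moves only by the tool drive_tool, never from a script. Its argument "plan" is a list that holds one entry, the list of rows, each a list of 7 numbers: the closure, from 0 (fully open) to 1 (shut), then the shift along the tool's x, y, z in mm, then the turn, a rotation vector about the tool's x, y, z in degrees. A call has 1 to 8 rows; each row shifts and turns the commanded pose from where the row before left it, along the tool's axes as they then stand; what a row does not reach is not made up. A row lasts 1/8 s, in which the tool goes at most 62.5 mm and 10.7 degrees, less where a joint would pass 70% of its speed; a pose out of reach is approached as far as the arm can. A call with a gripper value outside its range is refused whole. The fingers move at their own pace and stop on an object; "grip_force" is the grip in N (left out, the last holds). Time passes only in rows, so rows that do not move let the fingers close. It gives the time, the measured TCP pose, the force and the opening at its end, in the units of the state.
- ctrl.observe(): the state, without advancing time (a new reading comes with each control period).
- ctrl.grab_frame(name): name is "scene" or "top" or "wrist"; returns a dict with "pixels" (400x640x3 uint8, red, green, blue), "z_map" (400x640 float32, mm along the optical axis (not along the pixel's ray), 0 where there is no reading), "mtx" (3x3 intrinsics, pixels), "k1" (the pictures are not rectified: a ray, as slopes to the right and down, at radius r is drawn at 1 + k1 r^2 times it, then the intrinsics apply), "rvec" (rotation vector, rad) and "tvec" (3), from world to camera coordinates, as OpenCV has them. Camera axes: x right, y down, z forward; pixel columns grow to the right and rows downward; lengths in mm; the calibration is good to about 2 mm. A picture is of the moment at which its call begins.
- ctrl.close_job(): hands the job in, once; it reports no verdict.
The state is a dict: "time_s": time; "joints": joint angles; "dq": joint speeds; "tau": joint torques, N m; "tcp_pos": TCP position; "orientation": TCP orientation; "contact_force": force on the tool from outside, world axes, zero at the start; "moment": the same for the moment, N m; "width": opening from 0.0 (shut) to 1.0 (fully open).
Only numpy, scipy, OpenCV 4.12 (cv2) and the standard library are available. Lean on these libraries where they do the work, as an engineer would, in place of code of your own. Each camera call takes 0.05 s, during which the arm holds its last target.

## Task

Before tubs are loaded again, check that the small gravity lane on the packing bench runs freely: stroke your fingertips lightly along the wheel tops of both rails, from the open loading end down to the end stop, so that every wheel visibly turns the way the tubs roll. Do not lift, shift or lean on the lane, leave everything around it where it is, and finish with the hand clear.

Things in the scene. Friction and masses are not known exactly. Their poses are not given: they have to be found in the camera images.
- lane: gravity lane, loose on the bench (2.9 kg, 447 x 144 mm): two U-channel rails 30 mm wide, 80 mm apart, at y = -40 (near) and +40 mm (far), 7 grey wheels each (44 mm across, 18 wide, 50 apart, x = -150 to +150 mm, 16 mm proud of the channel). Origin under its middle; x: from the open loading end down (50 mm per m) to the end stop, a plate at x = 221 mm rising 30 mm over the wheels; z up
- near_first_top (a point): top of wheel 1 of the rail nearer the robot (lane y = -40 mm), at the loading end; 82.5 mm above the bench
- near_last_top (a point): top of wheel 7 of the same rail, next to the end stop; 67.5 mm above the bench. The tops of wheels 1 to 7 lie on a straight line; the farther rail's wheel tops lie 80 mm from these, level, along the lane's +y axis (away from the robot)
- near_1 (a joint): turn of wheel 1 (1 = loading end, 7 = at the stop) of the nearer rail, rad: 0 at the start, grows when its top is stroked towards the end stop; turns endlessly and freely (a tangential push of 0.1 N moves it) and soon comes to rest
- near_2 (a joint): turn of wheel 2 (1 = loading end, 7 = at the stop) of the nearer rail, rad: 0 at the start, grows when its top is stroked towards the end stop; turns endlessly and freely (a tangential push of 0.1 N moves it) and soon comes to rest
- near_3 (a joint): turn of wheel 3 (1 = loading end, 7 = at the stop) of the nearer rail, rad: 0 at the start, grows when its top is stroked towards the end stop; turns endlessly and freely (a tangential push of 0.1 N moves it) and soon comes to rest
- near_4 (a joint): turn of wheel 4 (1 = loading end, 7 = at the stop) of the nearer rail, rad: 0 at the start, grows when its top is stroked towards the end stop; turns endlessly and freely (a tangential push of 0.1 N moves it) and soon comes to rest
- near_5 (a joint): turn of wheel 5 (1 = loading end, 7 = at the stop) of the nearer rail, rad: 0 at the start, grows when its top is stroked towards the end stop; turns endlessly and freely (a tangential push of 0.1 N moves it) and soon comes to rest
- near_6 (a joint): turn of wheel 6 (1 = loading end, 7 = at the stop) of the nearer rail, rad: 0 at the start, grows when its top is stroked towards the end stop; turns endlessly and freely (a tangential push of 0.1 N moves it) and soon comes to rest
- near_7 (a joint): turn of wheel 7 (1 = loading end, 7 = at the stop) of the nearer rail, rad: 0 at the start, grows when its top is stroked towards the end stop; turns endlessly and freely (a tangential push of 0.1 N moves it) and soon comes to rest
- far_1 (a joint): turn of wheel 1 (1 = loading end, 7 = at the stop) of the farther rail, rad: 0 at the start, grows when its top is stroked towards the end stop; turns endlessly and freely (a tangential push of 0.1 N moves it) and soon comes to rest
- far_2 (a joint): turn of wheel 2 (1 = loading end, 7 = at the stop) of the farther rail, rad: 0 at the start, grows when its top is stroked towards the end stop; turns endlessly and freely (a tangential push of 0.1 N moves it) and soon comes to rest
- far_3 (a joint): turn of wheel 3 (1 = loading end, 7 = at the stop) of the farther rail, rad: 0 at the start, grows when its top is stroked towards the end stop; turns endlessly and freely (a tangential push of 0.1 N moves it) and soon comes to rest
- far_4 (a joint): turn of wheel 4 (1 = loading end, 7 = at the stop) of the farther rail, rad: 0 at the start, grows when its top is stroked towards the end stop; turns endlessly and freely (a tangential push of 0.1 N moves it) and soon comes to rest
- far_5 (a joint): turn of wheel 5 (1 = loading end, 7 = at the stop) of the farther rail, rad: 0 at the start, grows when its top is stroked towards the end stop; turns endlessly and freely (a tangential push of 0.1 N moves it) and soon comes to rest
- far_6 (a joint): turn of wheel 6 (1 = loading end, 7 = at the stop) of the farther rail, rad: 0 at the start, grows when its top is stroked towards the end stop; turns endlessly and freely (a tangential push of 0.1 N moves it) and soon comes to rest
- far_7 (a joint): turn of wheel 7 (1 = loading end, 7 = at the stop) of the farther rail, rad: 0 at the start, grows when its top is stroked towards the end stop; turns endlessly and freely (a tangential push of 0.1 N moves it) and soon comes to rest
- tub_a: bystander: clear round tub of brown sweets with a pressed-on lid, 96 mm across, 75 mm high; origin under its centre
- tub_b: bystander: a second such tub, same size
- cards: bystander: stack of round white cake cards, 110 mm across, 20 mm high; origin under its centre
- tape_roll: bystander: roll of brown carton tape lying flat, 104 mm across, 48 mm high; origin under its centre
- marker: bystander: marker pen lying on the bench, 130 mm long, 18 mm thick
- small_carton: bystander: small cardboard carton 85 x 110 x 70 mm; origin under its centre
- jug: bystander: white plastic mug with a handle, 86 mm across, 90 mm high; origin under its centre

How it is judged:
By the outcome, as a careful person would: the job done as asked, in the order asked, and still so for the second after the job is handed in, with the robot touching nothing.
It also fails if it takes over 54 s, if anything falls off the work surface, if the arm or the gripper's body presses on something with over 40 N, if the wrist force passes 120 N, or if a joint passes its speed limit or range.

## Working session

There is one attempt and no reset: what is moved stays moved. The work goes in short steps, Python scripts to look and compute and a tool call to move; the robot and the scene stay as the last step left them, time stands still between calls to the robot, and variables do not carry over. Pictures are saved under pics/ and viewed, and the job is handed in when it is done.

Besides the shell and the picture viewer there is one more tool, called after "Emit:" in YAML: its name, and indented under it one key for each argument. drive_tool: Moves the arm, as the interface text tells. Its arguments: {"type":"object","properties":{"plan":{"type":"array","items":{"type":"array","items":{"type":"array","items":{"type":"number"}}}},"grip_force":{"type":"number"}},"required":["plan"]}

```bash
mkdir -p pics; cat > h.py <<'E'
import numpy as np, cv2
from rig import ctrl
from scipy.spatial.transform import Rotation as R
def grab(n,save=None):
    f=ctrl.grab_frame(n)
    if save: cv2.imwrite('pics/'+save,cv2.cvtColor(f['pixels'],cv2.COLOR_RGB2BGR))
    return f
def rays(f,uv):
    uv=np.atleast_2d(np.array(uv,float)); K=np.array(f['mtx'])
    d=(uv-K[:2,2])/[K[0,0],K[1,1]]
    s=d.copy()
    for _ in range(20): s=d/(1+f['k1']*(s**2).sum(1,keepdims=True))
    Rm=cv2.Rodrigues(np.array(f['rvec'],float))[0]; t=np.array(f['tvec'],float).ravel()
    return -Rm.T@t, np.c_[s,np.ones(len(s))]@Rm   # dir with unit optical depth
def onz(f,uv,z):
    o,d=rays(f,uv); return o+d*((z-o[2])/d[:,2])[:,None]
def deep(f,uv):
    o,d=rays(f,uv); uv=np.atleast_2d(uv).astype(int)
    return o+d*f['z_map'][uv[:,1],uv[:,0]][:,None]
def proj(f,P):
    P=np.atleast_2d(P); Rm=cv2.Rodrigues(np.array(f['rvec'],float))[0]
    c=P@Rm.T+np.array(f['tvec'],float).ravel(); s=c[:,:2]/c[:,2:]
    s=s*(1+f['k1']*(s**2).sum(1,keepdims=True)); K=np.array(f['mtx'])
    return s*[K[0,0],K[1,1]]+K[:2,2]
E
python3 - <<'E'
from h import *
for n in ['scene','top','wrist']:
    f=grab(n,n+'0.png'); o,d=rays(f,[[320,200]]); print(n,o,d,f['k1'],f['mtx'][0])
s=ctrl.observe(); print(s)
E
```

```text
scene [1105.10824226  552.05904147  755.69476615] [[-0.54409203 -0.50686852 -0.66861873]] -0.09870971882214721 [397.73871854   0.         319.99431159]
top [ 434.12924388   37.04097141 1135.97807409] [[ 0.11487761  0.00110388 -0.99358474]] 0.014812643427405944 [446.73676341   0.         323.03024614]
wrist [140.27902422 638.32689303 372.89331509] [[ 0.30442707 -0.09681605 -0.94769434]] 0.021451176258931327 [359.54993391   0.         315.49249604]
{'time_s': 0.15, 'joints': array([-1.2709801 ,  0.46817625, -0.01158563,  1.60340626,  0.00599169,
        1.07139021, -0.05632209]), 'dq': array([ 0.00055037, -0.0043923 ,  0.00013949, -0.00377682, -0.00117212,
       -0.00200276, -0.00075066]), 'tau': array([ 5.50405475e-04, -5.32787311e+01,  2.16584292e-02, -2.51553547e+01,
        1.15186846e-02,  5.51819016e-03, -2.32245071e-06]), 'tcp_pos': array([218.41589249, 611.75687993, 230.55866641]), 'orientation': array([-6.33823829e-05,  1.70622447e-01,  9.85336251e-01, -6.69933475e-04]), 'contact_force': array([1.30047485, 0.46489683, 0.67599804]), 'moment': array([0.00475715, 0.04937753, 0.00192096]), 'width': 1.0019398949826663}
```

View pics/scene0.png

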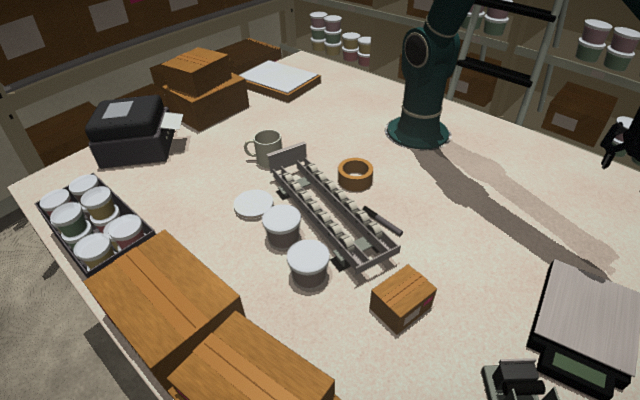

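View pics/top0.png

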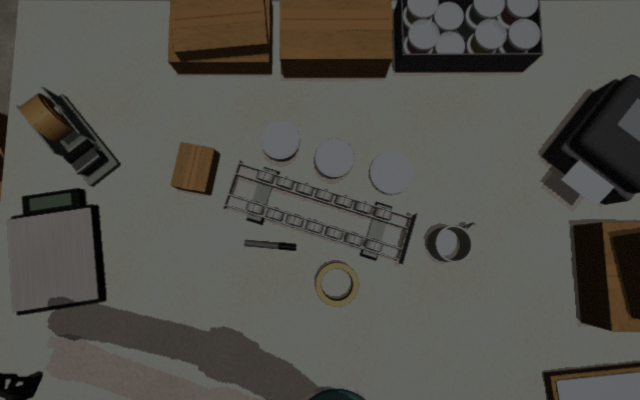

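View pics/wrist0.png

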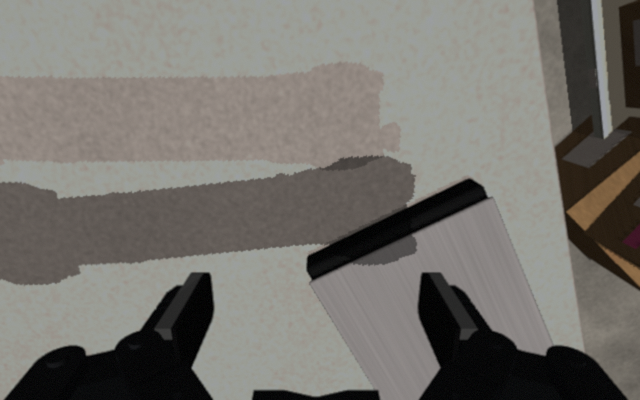

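```bash
python3 - <<'E'
from h import *
f=grab('top'); im=cv2.cvtColor(f['pixels'],cv2.COLOR_RGB2BGR)
c=im[130:280,210:430]; c=cv2.resize(c,None,fx=3.6,fy=3.6,interpolation=cv2.INTER_CUBIC); cv2.imwrite('pics/topz.png',cv2.convertScaleAbs(c,alpha=1.5))
g=grab('scene'); im=cv2.cvtColor(g['pixels'],cv2.COLOR_RGB2BGR)
c=im[135:285,240:410]; cv2.imwrite('pics/scz.png',cv2.resize(c,None,fx=4,fy=4,interpolation=cv2.INTER_CUBIC))
print(onz(f,[[267,176],[384,212],[255,208],[373,245]],75))
E
```

```text
[[ 615.18013322  165.60143759   75.        ]
 [ 527.70370758 -114.2249308    75.        ]
 [ 537.95571433  193.06534391   75.        ]
 [ 449.70489359  -86.60530205   75.        ]]
```

View pics/topz.png

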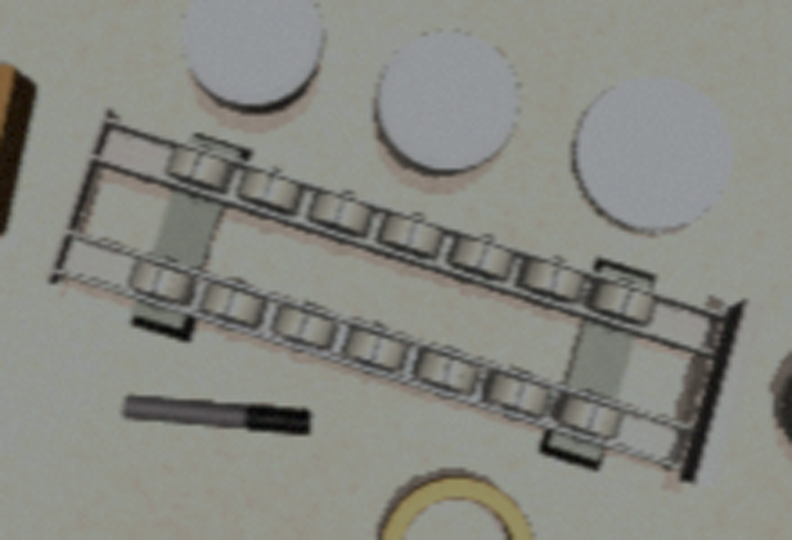

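View pics/scz.png

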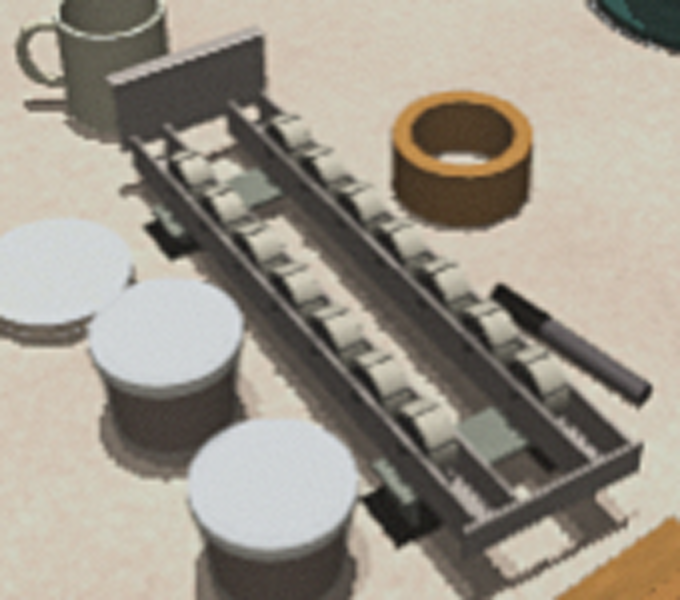

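```bash
cat > lane.py <<'E'
from h import *
def wheels(f):
    v,u=np.mgrid[0:400,0:640]; P=deep(f,np.c_[u.ravel(),v.ravel()]); ok=f['z_map'].ravel()>0
    return P[ok]
# approx
A=np.array([537.9,193.]);B=np.array([449.7,-86.6])
ex=(B-A)/np.linalg.norm(B-A); ey=np.array([-ex[1],ex[0]])
def fit(P,verbose=True):
    global ex,ey
    c0=None
    O=(A+B)/2+40*ey
    for it in range(4):
        q=P[:,:2]-O; X=q@ex; Y=q@ey; top=75-.05*X
        h=P[:,2]-top
        xs=[];ys=[];lab=[];hz=[]
        for s in (-1,1):
            for k in range(7):
                xc=-150+50*k
                m=(abs(X-xc)<22)&(abs(Y-40*s)<14)&(h>-9)&(h<8)
                if m.sum()>3:
                    xs.append(X[m].mean());ys.append((Y[m].min()+Y[m].max())/2 if 0 else Y[m].mean()); lab.append((s,k)); hz.append(np.percentile(h[m],85))
        lab=np.array(lab);xs=np.array(xs);ys=np.array(ys)
        W=O+xs[:,None]*ex+ys[:,None]*ey
        M=np.c_[-150+50*lab[:,1],40*lab[:,0]].astype(float)
        Mc=M-M.mean(0);Wc=W-W.mean(0)
        th=np.arctan2((Mc[:,0]*Wc[:,1]-Mc[:,1]*Wc[:,0]).sum(),(Mc*Wc).sum())
        ex=np.array([np.cos(th),np.sin(th)]);ey=np.array([-ex[1],ex[0]])
        O=W.mean(0)-M.mean(0)@np.array([ex,ey])
        res=W-(O+M@np.array([ex,ey]))
    print('O',O,'th',np.degrees(th),'rms',np.sqrt((res**2).mean()),len(lab)); print('h',np.round(hz,1))
    return O,th
E
python3 - <<'E'
from lane import *
for n in ['top','scene']:
    f=grab(n); P=wheels(f); O,th=fit(P)
    m=(f['pixels'])
    for s in (-40,40): print(n,[np.round(O+x*ex+s*ey,1) for x in (-150,150)])
f=grab('top')
# bench height check
print(deep(f,[[300,330],[450,330],[220,100],[500,300]])[:,2])
E
```

```text
O [531.360547    39.38549122] th -107.47693684761315 rms 0.474771576844025 14
h [1.3 1.3 1.6 1.8 1.6 1.2 1.1 1.1 1.4 1.7 1.6 1.8 1.8 1.2]
top [array([538.3, 194.5]), array([448.1, -91.6])]
top [array([614.6, 170.4]), array([ 524.4, -115.7])]
O [535.17519031  44.93666058] th -107.67428197036946 rms 0.7891122188241345 14
h [ 0.4  0.3  0.4  0.9 -0.1  0.2  0.2  0.5  0.4  0.2  0.3  0.6  0.1  0.1]
scene [array([542.2, 200. ]), array([451.9, -86.1])]
scene [array([618.4, 176. ]), array([ 528.2, -110.1])]
[-0.69237728  2.39164273  2.48181398  3.87403709]
```

```bash
cat > go.py <<'E'
from h import *
O=np.array([531.4,39.4]); th=np.radians(-107.5)
ex=np.array([np.cos(th),np.sin(th)]); ey=np.array([-ex[1],ex[0]])
def st():
    s=ctrl.observe(); Rm=R.from_quat(np.roll(s['orientation'],-1)); p=np.array(s['tcp_pos'])
    q=p[:2]-O; X=q@ex
    print('t',s['time_s'],'p',p.round(1),'lane',round(X,1),round(q@ey,1),'over line',round(p[2]-(75-.05*X),2),'F',np.round(s['contact_force'],2),'M',np.round(s['moment'],2),'w',round(s['width'],2))
    return s,Rm,p
def to(lx,ly,z,yaw_y=None):
    s,Rm,p=st(); t=np.r_[O+lx*ex+ly*ey,z]
    print('tool delta',Rm.inv().apply(t-p).round(1))
    y=Rm.as_matrix()[:,1]; a=np.degrees(np.arctan2(y[1],y[0])); b=np.degrees(np.arctan2(-ex[1],-ex[0])); print('turn tool z',-(b-a), 'tilt',Rm.as_matrix()[:,2].round(4))
E
python3 - <<'E'
from go import *
to(-185,-40,200)
E
```

```text
t 0.4 p [218.5 612.1 231.1] lane -452.1 -470.7 over line 133.53 F [-0.2  -0.84  0.02] M [-0.06 -0.05 -0.02] w 1.0
tool delta [-440.3 -250.8   31.2]
turn tool z -2.1405241730874565 tilt [-0.e+00 -2.e-04 -1.e+00]
```

Emit:
drive_tool:
  plan:
    - [[1,-40,-23,0,0,0,-0.27],[1,-40,-23,0,0,0,-0.27],[1,-40,-23,0,0,0,-0.27],[1,-40,-23,0,0,0,-0.27],[1,-40,-23,0,0,0,-0.27],[1,-40,-23,0,0,0,-0.27],[1,-40,-23,0,0,0,-0.26],[1,-40,-23,0,0,0,-0.26]]
  grip_force: 20

```text
time_s: 1.4
tcp_pos: [463.5, 334.2, 231.5]
orientation: [0.0, 0.152, 0.988, 0.0]
contact_force: [-0.1, 0.6, 0.1]
width: -0.0
```

Emit:
drive_tool:
  plan:
    - [[1,-40,-22,5,0,0,0],[1,-40,-22,5,0,0,0],[1,-30,-15,5,0,0,0],[1,0,0,5,0,0,0],[1,0,0,0,0,0,0]]

```text
time_s: 2.02
tcp_pos: [548.9, 246.6, 210.8]
orientation: [-0.001, 0.152, 0.988, -0.0]
contact_force: [-0.5, 0.1, -0.7]
width: -0.002
```

```bash
python3 - <<'E'
from go import *
to(-185,-40,200)
f=grab('wrist','w1.png')
s=grab('scene','s1.png')
E
```

```text
t 2.025 p [548.9 246.6 210.8] lane -202.9 -45.6 over line 125.62 F [-0.48  0.13 -0.69] M [-0.03 -0.01  0.02] w -0.0
tool delta [ -5.6 -17.9  10.8]
turn tool z 0.03274728567107843 tilt [-1.4e-03  1.0e-04 -1.0e+00]
```

View pics/w1.png

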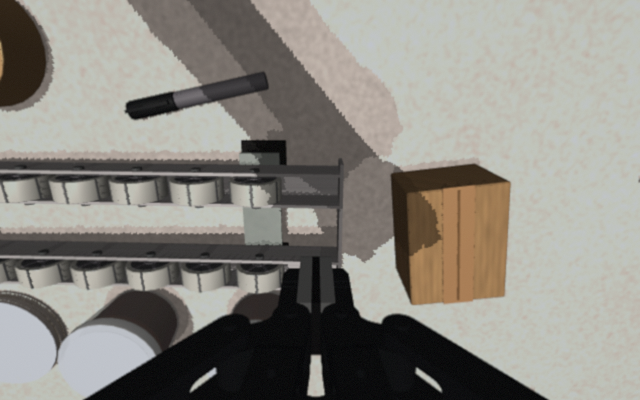

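View pics/s1.png

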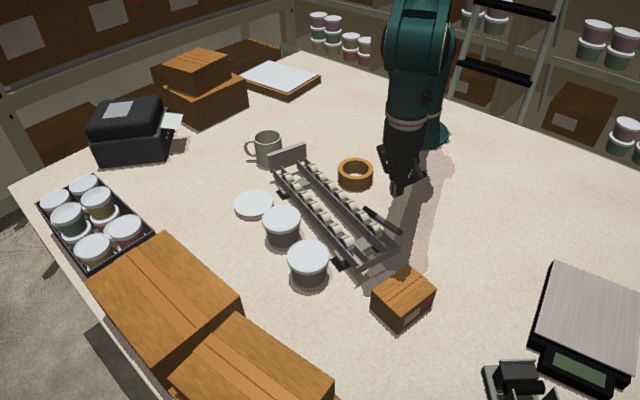

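```bash
python3 - <<'E'
from go import *
from lane import wheels
for n in ['wrist','top']:
    f=grab(n); P=wheels(f); q=P[:,:2]-O; X=q@ex;Y=q@ey;h=P[:,2]-(75-.05*X)
    for s in (-40,40):
        for k in range(7):
            xc=-150+50*k
            m=(abs(X-xc)<18)&(abs(Y-s)<16)&(h>-5)&(h<8)
            if m.sum()>8: print(n,s,k+1,m.sum(),'dx',(X[m].mean()-xc).round(1),'Y',np.percentile(Y[m],[3,50,97]).round(1),'h95',np.percentile(h[m],90).round(1))
E
```

```text
wrist -40 1 736 dx 0.0 Y [-49.3 -41.2 -32.2] h95 -0.0
wrist -40 2 723 dx -0.6 Y [-49.2 -41.2 -32.2] h95 -0.0
wrist -40 3 690 dx -1.2 Y [-49.1 -40.9 -32.1] h95 -0.1
wrist -40 4 707 dx -1.6 Y [-49.  -40.8 -32.1] h95 -0.1
wrist -40 5 508 dx -5.7 Y [-48.8 -40.1 -31.9] h95 0.1
wrist 40 1 592 dx -0.0 Y [30.4 38.4 47.6] h95 -0.0
wrist 40 2 598 dx -0.4 Y [30.2 38.2 47.6] h95 -0.1
wrist 40 3 575 dx -0.9 Y [30.2 38.5 47.9] h95 -0.0
wrist 40 4 583 dx -1.4 Y [30.9 38.7 48. ] h95 -0.0
wrist 40 5 566 dx -2.0 Y [30.7 38.5 47.7] h95 -0.1
top -40 1 109 dx 0.2 Y [-48.7 -40.1 -31.5] h95 1.9
top -40 2 97 dx 0.4 Y [-48.5 -39.4 -30.5] h95 2.5
top -40 3 101 dx 0.8 Y [-48.4 -39.4 -31.2] h95 2.1
top -40 4 87 dx 0.2 Y [-47.9 -39.6 -31. ] h95 2.0
top -40 5 92 dx -0.2 Y [-48.1 -39.6 -30.9] h95 2.0
top -40 6 98 dx -0.4 Y [-48.4 -39.8 -31.4] h95 2.0
top -40 7 91 dx -0.2 Y [-48.  -38.9 -31.1] h95 2.1
top 40 1 90 dx 2.3 Y [31.4 39.7 48.6] h95 3.2
top 40 2 90 dx 0.0 Y [31.4 39.4 48.2] h95 2.3
top 40 3 93 dx -0.3 Y [31.4 39.9 48.3] h95 2.0
top 40 4 98 dx -0.2 Y [31.3 39.5 48.7] h95 2.2
top 40 5 87 dx 1.1 Y [31.6 39.7 48.6] h95 2.9
top 40 6 97 dx -0.2 Y [31.3 40.2 48.7] h95 2.2
top 40 7 87 dx 0.4 Y [31.8 40.4 48.5] h95 2.5
```

Emit:
drive_tool:
  plan:
    - [[1,-3,-26,20,0,0,0],[1,-2.6,-26.9,30,0,0,0],[1,0,0,30,0,0,0],[1,0,0,20,0,0,0],[1,0,0,10,0,0,0],[1,0,0,10,0,0,0],[1,0,0,4,0,0,0],[1,0,0,0,0,0,0]]

```text
time_s: 3.22
tcp_pos: [539.3, 193.9, 87.5]
orientation: [0.0, 0.152, 0.988, 0.0]
contact_force: [0.5, 0.1, -0.2]
width: 0.004
```

```bash
python3 - <<'E'
from go import *
for i in range(1): to(-150,-40,82.5)
E
```

```text
t 3.225 p [539.3 193.9  87.5] lane -149.8 -38.9 over line 4.97 F [ 0.52  0.07 -0.18] M [ 0.01  0.02 -0.03] w 0.0
tool delta [1.1 0.2 5. ]
turn tool z 0.002905816275031725 tilt [ 2.e-04  1.e-04 -1.e+00]
```

Emit:
drive_tool:
  plan:
    - [[1,1,0,2,0,0,0],[1,0,0,1,0,0,0],[1,0,0,0.5,0,0,0],[1,0,0,0,0,0,0]]

```text
time_s: 3.72
tcp_pos: [538.3, 194.1, 83.8]
orientation: [0.0, 0.152, 0.988, 0.0]
contact_force: [-0.7, 0.5, 0.3]
width: 0.001
```

Emit:
drive_tool:
  plan:
    - [[1,0,0,0.5,0,0,0],[1,0,0,0,0,0,0]]

```text
time_s: 3.98
tcp_pos: [538.2, 194.1, 83.3]
orientation: [-0.0, 0.152, 0.988, -0.0]
contact_force: [-1.3, 0.3, 1.2]
width: 0.002
```

Emit:
drive_tool:
  plan:
    - [[1,0,0,0.5,0,0,0],[1,0,0,0,0,0,0]]

```text
time_s: 4.22
tcp_pos: [538.2, 194.1, 82.7]
orientation: [-0.0, 0.152, 0.988, -0.0]
contact_force: [-0.0, -0.1, 0.9]
width: 0.002
```

Emit:
drive_tool:
  plan:
    - [[1,0,0,0.4,0,0,0],[1,0,0,0,0,0,0]]

```text
time_s: 4.47
tcp_pos: [538.4, 194.3, 82.6]
orientation: [0.0, 0.152, 0.988, 0.0]
contact_force: [-1.2, -0.0, 1.6]
width: 0.002
```

Emit:
drive_tool:
  plan:
    - [[1,0,0,0.4,0,0,0],[1,0,0,0,0,0,0]]

```text
time_s: 4.72
tcp_pos: [538.4, 194.5, 82.5]
orientation: [0.0, 0.152, 0.988, 0.0]
contact_force: [-1.7, 0.9, 3.8]
width: 0.002
```

Emit:
drive_tool:
  plan:
    - [[1,0,0,-3,0,0,0],[1,0,0,-3,0,0,0],[1,0,16,0,0,0,0],[1,0,16,0,0,0,0],[1,0,0,2.4,0,0,0],[1,0,0,2,0,0,0],[1,0,0,0,0,0,0]]

```text
time_s: 5.6
tcp_pos: [547.6, 223.9, 83.1]
orientation: [-0.0, 0.152, 0.988, -0.0]
contact_force: [-0.8, -0.1, -0.4]
width: -0.001
```

```bash
python3 - <<'E'
from go import *
to(-182,-40,83.8)
f=grab('wrist','w2.png')
E
```

```text
t 5.6 p [547.6 223.9  83.1] lane -180.8 -40.1 over line -0.91 F [-0.76 -0.08 -0.44] M [-0.    0.04  0.01] w -0.0
tool delta [-0.1  1.2 -0.7]
turn tool z -0.04040227552077624 tilt [-8.e-04 -8.e-04 -1.e+00]
```

View pics/w2.png

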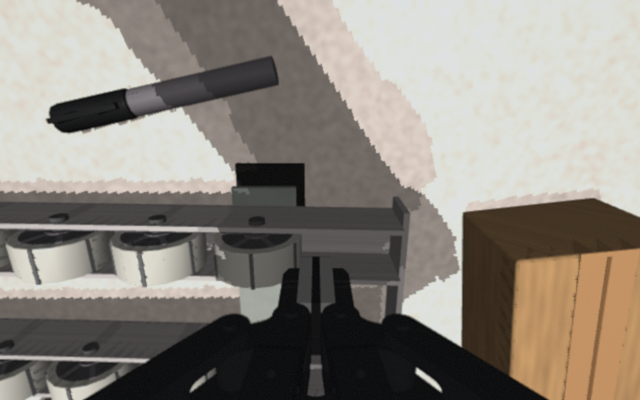

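Emit:
drive_tool:
  plan:
    - [[1,0,-6,0.1,0,0,0],[1,0,-6,0.2,0,0,0],[1,0,-6,0.3,0,0,0],[1,0,-6,0.3,0,0,0],[1,0,-6,0.3,0,0,0]]

```text
time_s: 6.28
tcp_pos: [538.9, 195.7, 82.6]
orientation: [0.0, 0.152, 0.988, 0.0]
contact_force: [-0.9, 0.1, 2.8]
width: 0.001
```

```bash
python3 - <<'E'
from go import *
st()
f=grab('wrist','w3.png')
E
```

```text
t 6.275 p [538.9 195.7  82.6] lane -151.3 -39.9 over line 0.06 F [-0.94  0.09  2.84] M [0.03 0.11 0.  ] w 0.0
```

View pics/w3.png

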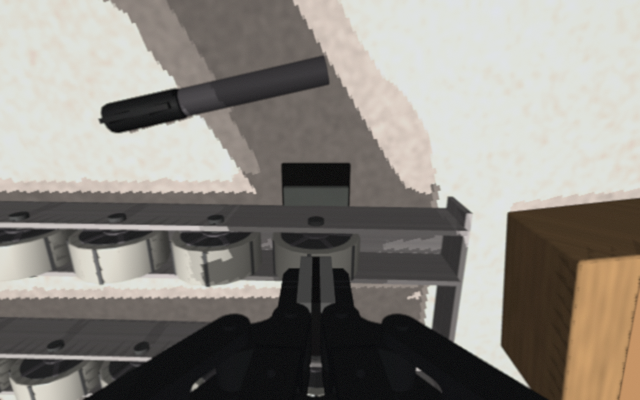

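Emit:
drive_tool:
  plan:
    - [[1,0,-6,0.3,0,0,0],[1,0,-6,0.3,0,0,0],[1,0,-6,0.3,0,0,0],[1,0,-6,0.3,0,0,0],[1,0,-6,0.3,0,0,0]]

```text
time_s: 6.95
tcp_pos: [529.6, 166.9, 80.7]
orientation: [-0.0, 0.152, 0.988, -0.0]
contact_force: [-0.2, 0.3, -0.1]
width: 0.002
```

```bash
python3 - <<'E'
from go import *
st()
f=grab('wrist','w4.png')
E
```

```text
t 6.95 p [529.6 166.9  80.7] lane -121.0 -40.0 over line -0.34 F [-0.17  0.26 -0.08] M [0.04 0.06 0.01] w 0.0
```

View pics/w4.png

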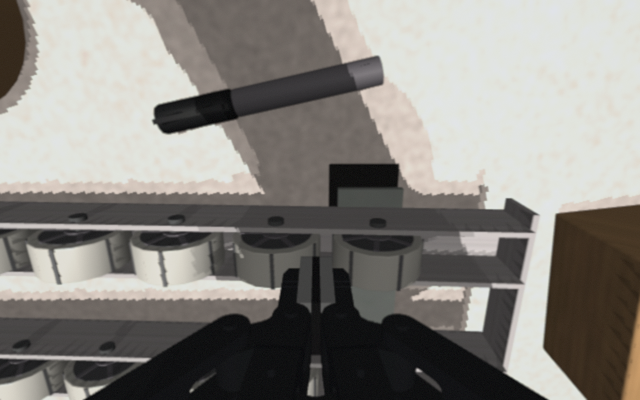

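Emit:
drive_tool:
  plan:
    - [[1,0,-6,0.4,0,0,0],[1,0,-6,0.4,0,0,0],[1,0,-6,0.3,0,0,0],[1,0,-6,0.3,0,0,0]]

```text
time_s: 7.5
tcp_pos: [522.7, 144.5, 80.0]
orientation: [0.0, 0.152, 0.988, 0.0]
contact_force: [-2.0, 0.5, 6.3]
width: 0.005
```

```bash
python3 - <<'E'
from go import *
st()
E
```

```text
t 7.5 p [522.7 144.5  80. ] lane -97.6 -39.9 over line 0.1 F [-2.03  0.51  6.35] M [0.21 0.38 0.04] w 0.01
```

Emit:
drive_tool:
  plan:
    - [[1,0,-6,0.3,0,0,0],[1,0,-6,0.3,0,0,0],[1,0,-6,0.3,0,0,0],[1,0,-6,0.3,0,0,0]]

```text
time_s: 8.0
tcp_pos: [515.2, 121.1, 78.1]
orientation: [-0.0, 0.152, 0.988, -0.0]
contact_force: [-0.6, -0.9, -0.3]
width: -0.001
```

```bash
python3 - <<'E'
from go import *
st()
f=grab('wrist','w5.png')
E
```

```text
t 8.0 p [515.2 121.1  78.1] lane -73.0 -40.0 over line -0.59 F [-0.62 -0.95 -0.34] M [-0.05  0.01  0.06] w -0.0
```

View pics/w5.png

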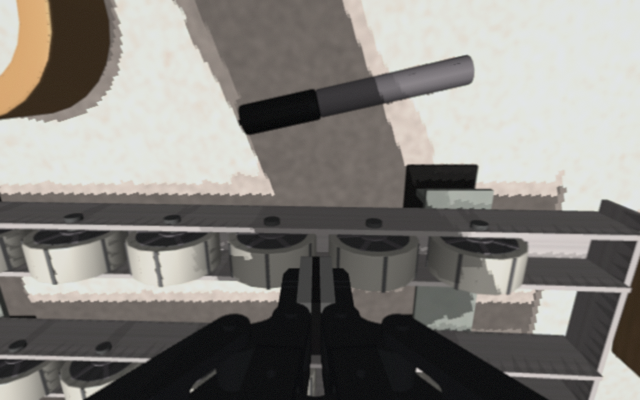

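Emit:
drive_tool:
  plan:
    - [[1,0,-6,0.2,0,0,0],[1,0,-6,0.2,0,0,0],[1,0,-6,0.3,0,0,0],[1,0,-6,0.3,0,0,0]]

```text
time_s: 8.55
tcp_pos: [508.2, 98.5, 77.5]
orientation: [0.0, 0.152, 0.988, 0.0]
contact_force: [-0.9, 0.4, 4.5]
width: 0.002
```

Emit:
drive_tool:
  plan:
    - [[1,0,-6,0.3,0,0,0],[1,0,-6,0.3,0,0,0],[1,0,-6,0.3,0,0,0],[1,0,-6,0.3,0,0,0]]

```text
time_s: 9.05
tcp_pos: [500.7, 75.4, 75.9]
orientation: [-0.0, 0.152, 0.988, -0.0]
contact_force: [0.0, -0.4, 0.4]
width: 0.001
```

```bash
python3 - <<'E'
from go import *
st()
E
```

```text
t 9.05 p [500.7  75.4  75.9] lane -25.1 -40.1 over line -0.37 F [ 0.01 -0.44  0.4 ] M [ 0.    0.01 -0.02] w 0.0
```

Emit:
drive_tool:
  plan:
    - [[1,0,-6,0.3,0,0,0],[1,0,-6,0.3,0,0,0],[1,0,-6,0.3,0,0,0],[1,0,-6,0.3,0,0,0]]

```text
time_s: 9.55
tcp_pos: [493.7, 52.7, 75.0]
orientation: [0.0, 0.152, 0.988, 0.0]
contact_force: [-1.6, 1.2, 3.8]
width: -0.002
```

```bash
python3 - <<'E'
from go import *
st()
f=grab('wrist','w6.png')
E
```

```text
t 9.55 p [493.7  52.7  75. ] lane -1.3 -39.9 over line -0.04 F [-1.65  1.18  3.8 ] M [ 0.11  0.12 -0.01] w -0.0
```

View pics/w6.png

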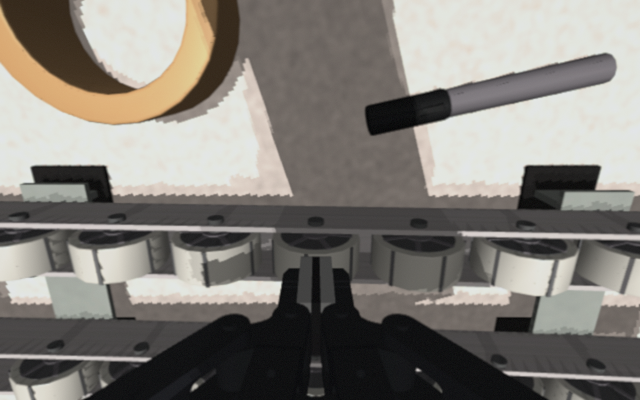

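Emit:
drive_tool:
  plan:
    - [[1,0,-6,0.3,0,0,0],[1,0,-6,0.3,0,0,0],[1,0,-6,0.3,0,0,0],[1,0,-6,0.3,0,0,0],[1,0,-6,0.3,0,0,0],[1,0,-6,0.3,0,0,0],[1,0,-6,0.3,0,0,0],[1,0,-6,0.3,0,0,0]]

```text
time_s: 10.6
tcp_pos: [479.2, 6.9, 72.5]
orientation: [0.0, 0.152, 0.988, 0.0]
contact_force: [-0.2, 1.6, 3.0]
width: -0.004
```

```bash
python3 - <<'E'
from go import *
st()
E
```

```text
t 10.6 p [479.2   6.9  72.5] lane 46.7 -40.0 over line -0.12 F [-0.17  1.57  3.  ] M [0.05 0.11 0.03] w -0.0
```

Emit:
drive_tool:
  plan:
    - [[1,0,-6,0.3,0,0,0],[1,0,-6,0.3,0,0,0],[1,0,-6,0.3,0,0,0],[1,0,-6,0.3,0,0,0],[1,0,-6,0.3,0,0,0],[1,0,-6,0.3,0,0,0],[1,0,-6,0.3,0,0,0],[1,0,-6,0.3,0,0,0]]

```text
time_s: 11.6
tcp_pos: [464.8, -39.0, 70.1]
orientation: [0.0, 0.152, 0.988, 0.0]
contact_force: [-0.1, 0.5, 0.4]
width: 0.001
```

```bash
python3 - <<'E'
from go import *
st()
E
```

```text
t 11.6 p [464.8 -39.   70.1] lane 94.8 -40.0 over line -0.2 F [-0.1   0.47  0.41] M [-0.02 -0.03 -0.02] w 0.0
```

Emit:
drive_tool:
  plan:
    - [[1,0,-6,0.3,0,0,0],[1,0,-6,0.3,0,0,0],[1,0,-6,0.3,0,0,0],[1,0,-6,0.3,0,0,0],[1,0,-6,0.3,0,0,0],[1,0,-6,0.3,0,0,0],[1,0,-6,0.3,0,0,0],[1,0,-6,0.3,0,0,0]]

```text
time_s: 12.6
tcp_pos: [450.3, -84.8, 67.6]
orientation: [-0.0, 0.152, 0.988, 0.0]
contact_force: [0.6, -0.6, 0.3]
width: -0.002
```

```bash
python3 - <<'E'
from go import *
st()
f=grab('wrist','w7.png');f=grab('scene','s7.png')
E
```

```text
t 12.6 p [450.3 -84.8  67.6] lane 142.8 -40.0 over line -0.22 F [ 0.59 -0.63  0.32] M [-0.11 -0.02 -0.07] w -0.0
```

View pics/w7.png

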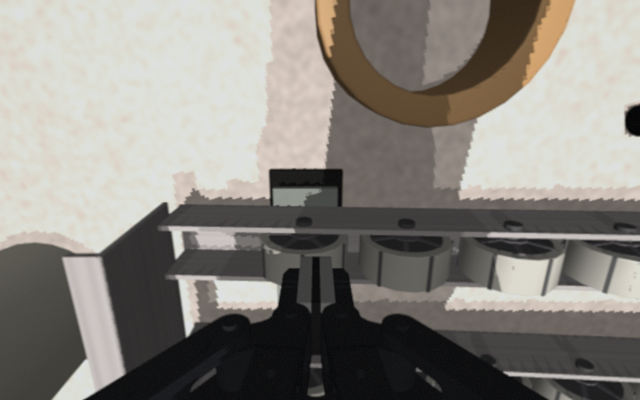

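View pics/s7.png

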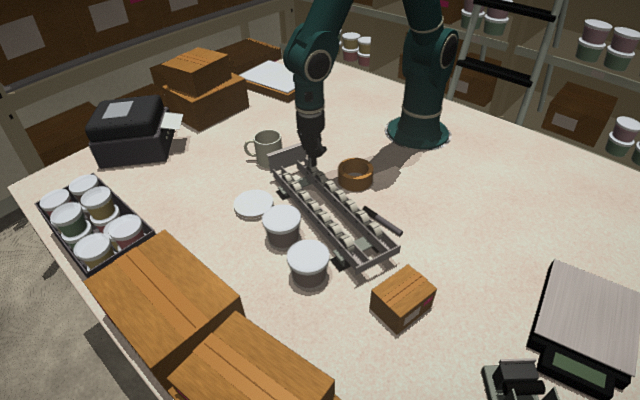

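Emit:
drive_tool:
  plan:
    - [[1,0,-3,0.6,0,0,0],[1,0,-5,0.4,0,0,0],[1,0,-5,0.25,0,0,0]]

```text
time_s: 13.08
tcp_pos: [446.8, -96.5, 67.3]
orientation: [0.0, 0.152, 0.988, 0.0]
contact_force: [-3.0, 0.5, 10.6]
width: -0.001
```

Emit:
drive_tool:
  plan:
    - [[1,0,-6,0.3,0,0,0],[1,0,-3,0,0,0,0],[1,0,0,-10,0,0,0],[1,0,0,-20,0,0,0],[1,0,20,-30,0,0,0],[1,0,20,-20,0,0,0],[1,0,0,0,0,0,0]]

```text
time_s: 13.95
tcp_pos: [457.5, -65.8, 147.9]
orientation: [0.002, 0.151, 0.989, 0.001]
contact_force: [0.3, -1.0, 0.4]
width: 0.002
```

```bash
python3 - <<'E'
from go import *
st()
f=grab('wrist','w8.png')
E
```

```text
t 13.95 p [457.5 -65.8 147.9] lane 122.5 -38.9 over line 78.98 F [ 0.33 -1.02  0.45] M [-0.04  0.04 -0.  ] w 0.0
```

View pics/w8.png

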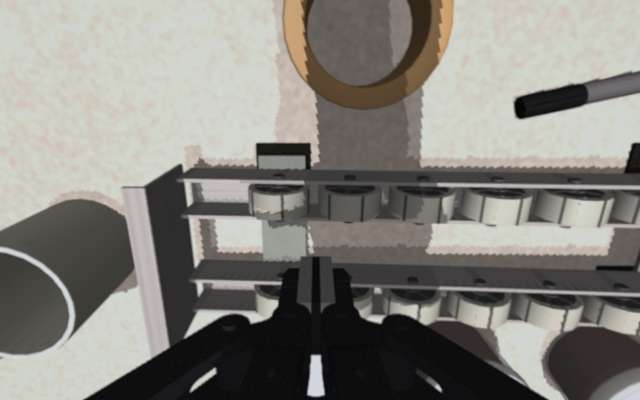

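Emit:
drive_tool:
  plan:
    - [[1,-10,38,-4,0,0,0],[1,-10,38,0,0,0,0],[1,-10,38,0,0,0,0],[1,-10,38,0,0,0,0],[1,-10,38,0,0,0,0],[1,-10,38,0,0,0,0],[1,-10,38,0,0,0,0],[1,-9,38,0,0,0,0]]

```text
time_s: 15.0
tcp_pos: [622.8, 198.2, 148.4]
orientation: [-0.001, 0.153, 0.988, -0.001]
contact_force: [-0.5, 0.3, 0.6]
width: -0.002
```

Emit:
drive_tool:
  plan:
    - [[1,0,0,10,0,0,0],[1,0,0,20,0,0,0],[1,0,0,15,0,0,0],[1,0,0,7,0,0,0],[1,0,0,0,0,0,0]]

```text
time_s: 15.62
tcp_pos: [622.2, 198.3, 97.4]
orientation: [-0.001, 0.153, 0.988, -0.0]
contact_force: [-0.3, 0.3, -0.9]
width: -0.002
```

```bash
python3 - <<'E'
from go import *
to(-182,39.5,83.6)
f=grab('wrist','w9.png')
im=cv2.imread('pics/w8.png'); cv2.imwrite('pics/w8z.png',cv2.resize(im[160:240,180:640],None,fx=1.7,fy=1.7*1.5,interpolation=cv2.INTER_CUBIC))
E
```

```text
t 15.625 p [622.2 198.3  97.4] lane -178.8 38.9 over line 13.51 F [-0.26  0.28 -0.89] M [-0.02 -0.06  0.02] w -0.0
tool delta [-0.6  3.2 13.8]
turn tool z -0.04502512066711972 tilt [-1.1e-03 -5.0e-04 -1.0e+00]
```

View pics/w9.png

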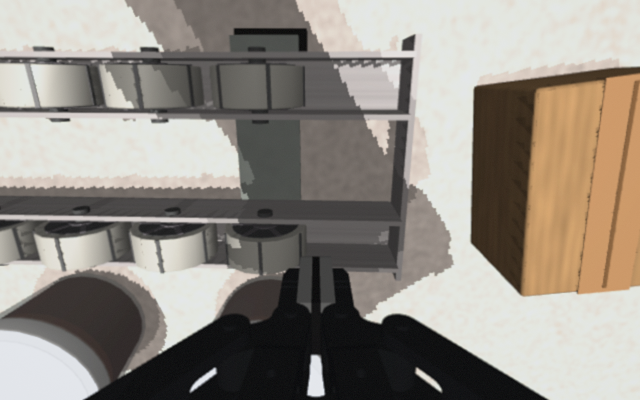

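View pics/w8z.png

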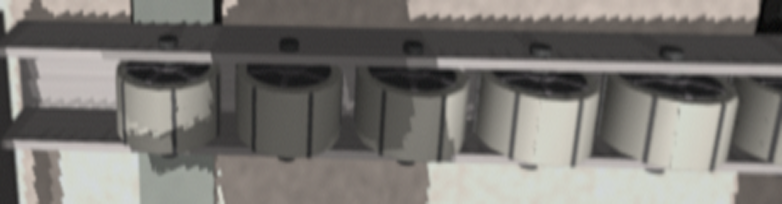

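Emit:
drive_tool:
  plan:
    - [[1,-0.8,3,8,0,0,0],[1,0,0,4,0,0,0],[1,0,0,1.5,0,0,0],[1,0,0,0,0,0,0],[1,0,0,0,0,0,0]]

```text
time_s: 16.3
tcp_pos: [624.4, 201.6, 84.8]
orientation: [0.0, 0.152, 0.988, 0.0]
contact_force: [1.1, -0.7, 0.4]
width: -0.002
```

```bash
python3 - <<'E'
from go import *
to(-182,39.5,83.5)
E
```

```text
t 16.3 p [624.4 201.6  84.8] lane -182.7 39.9 over line 0.7 F [ 1.07 -0.7   0.36] M [-0.01  0.    0.04] w -0.0
tool delta [ 0.4 -0.7  1.3]
turn tool z -0.0068782785554759585 tilt [ 4.e-04  1.e-04 -1.e+00]
```

Emit:
drive_tool:
  plan:
    - [[1,0,0,1.1,0,0,0],[1,0,0,0,0,0,0]]

```text
time_s: 16.55
tcp_pos: [624.2, 201.6, 83.5]
orientation: [-0.0, 0.152, 0.988, 0.0]
contact_force: [-0.0, -0.3, -0.3]
width: -0.004
```

Emit:
drive_tool:
  plan:
    - [[1,0,-6,0.3,0,0,0],[1,0,-6,0.3,0,0,0],[1,0,-6,0.3,0,0,0],[1,0,-6,0.3,0,0,0],[1,0,-6,0.3,0,0,0]]

```text
time_s: 17.18
tcp_pos: [615.4, 172.8, 82.6]
orientation: [0.0, 0.152, 0.988, 0.0]
contact_force: [-1.0, 0.7, 4.4]
width: -0.001
```

```bash
python3 - <<'E'
from go import *
st()
E
```

```text
t 17.175 p [615.4 172.8  82.6] lane -152.5 39.9 over line -0.07 F [-1.04  0.69  4.41] M [0.07 0.23 0.02] w -0.0
```

Contact is light (4 N); continuing with the far rail.

Emit:
drive_tool:
  plan:
    - [[1,0,-6,0.3,0,0,0],[1,0,-6,0.3,0,0,0],[1,0,-6,0.3,0,0,0],[1,0,-6,0.3,0,0,0],[1,0,-6,0.3,0,0,0],[1,0,-6,0.3,0,0,0],[1,0,-6,0.3,0,0,0],[1,0,-6,0.3,0,0,0]]

```text
time_s: 18.18
tcp_pos: [600.9, 127.2, 80.1]
orientation: [0.0, 0.152, 0.988, 0.0]
contact_force: [-1.5, 0.2, 3.9]
width: 0.001
```

```bash
python3 - <<'E'
from go import *
st()
f=grab('wrist','w10.png')
E
```

```text
t 18.175 p [600.9 127.2  80.1] lane -104.6 39.9 over line -0.16 F [-1.46  0.22  3.86] M [0.05 0.21 0.01] w 0.0
```

View pics/w10.png

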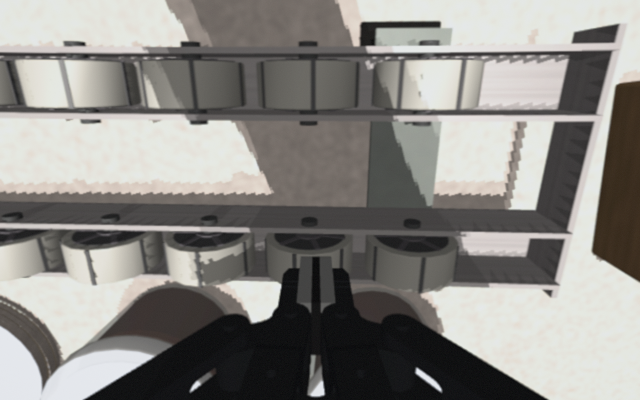

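Emit:
drive_tool:
  plan:
    - [[1,0,-6,0.3,0,0,0],[1,0,-6,0.3,0,0,0],[1,0,-6,0.3,0,0,0],[1,0,-6,0.3,0,0,0],[1,0,-6,0.3,0,0,0],[1,0,-6,0.3,0,0,0],[1,0,-6,0.3,0,0,0],[1,0,-6,0.3,0,0,0]]

```text
time_s: 19.23
tcp_pos: [586.4, 81.3, 77.6]
orientation: [0.0, 0.152, 0.988, 0.0]
contact_force: [-1.0, 1.7, 3.4]
width: -0.002
```

```bash
python3 - <<'E'
from go import *
st()
E
```

```text
t 19.225 p [586.4  81.3  77.6] lane -56.5 39.9 over line -0.23 F [-1.01  1.73  3.45] M [0.11 0.23 0.  ] w -0.0
```

Emit:
drive_tool:
  plan:
    - [[1,0,-6,0.3,0,0,0],[1,0,-6,0.3,0,0,0],[1,0,-6,0.3,0,0,0],[1,0,-6,0.3,0,0,0],[1,0,-6,0.3,0,0,0],[1,0,-6,0.3,0,0,0],[1,0,-6,0.3,0,0,0],[1,0,-6,0.3,0,0,0]]

```text
time_s: 20.23
tcp_pos: [571.9, 35.4, 75.0]
orientation: [0.0, 0.152, 0.988, 0.0]
contact_force: [-1.9, 0.0, 4.3]
width: 0.002
```

```bash
python3 - <<'E'
from go import *
st()
E
```

```text
t 20.225 p [571.9  35.4  75. ] lane -8.3 39.9 over line -0.42 F [-1.86  0.03  4.27] M [0.13 0.28 0.03] w 0.0
```

Emit:
drive_tool:
  plan:
    - [[1,0,-6,0.3,0,0,0],[1,0,-6,0.3,0,0,0],[1,0,-6,0.3,0,0,0],[1,0,-6,0.3,0,0,0],[1,0,-6,0.3,0,0,0],[1,0,-6,0.3,0,0,0],[1,0,-6,0.3,0,0,0],[1,0,-6,0.3,0,0,0]]

```text
time_s: 21.22
tcp_pos: [557.4, -10.5, 72.4]
orientation: [0.0, 0.152, 0.988, 0.0]
contact_force: [-0.1, 0.7, 2.7]
width: -0.0
```

```bash
python3 - <<'E'
from go import *
st()
E
```

```text
t 21.225 p [557.4 -10.5  72.4] lane 39.8 39.8 over line -0.6 F [-0.09  0.68  2.65] M [ 0.11  0.04 -0.03] w -0.0
```

Emit:
drive_tool:
  plan:
    - [[1,0,-6,0.3,0,0,0],[1,0,-6,0.3,0,0,0],[1,0,-6,0.3,0,0,0],[1,0,-6,0.3,0,0,0],[1,0,-6,0.3,0,0,0],[1,0,-6,0.3,0,0,0],[1,0,-6,0.3,0,0,0],[1,0,-6,0.3,0,0,0]]

```text
time_s: 22.22
tcp_pos: [542.9, -56.3, 70.0]
orientation: [-0.0, 0.152, 0.988, -0.0]
contact_force: [-0.2, 0.4, 0.6]
width: 0.001
```

```bash
python3 - <<'E'
from go import *
st()
f=grab('wrist','w11.png')
E
```

```text
t 22.225 p [542.9 -56.3  70. ] lane 87.8 39.8 over line -0.65 F [-0.21  0.4   0.61] M [-0.05 -0.03 -0.02] w 0.0
```

View pics/w11.png

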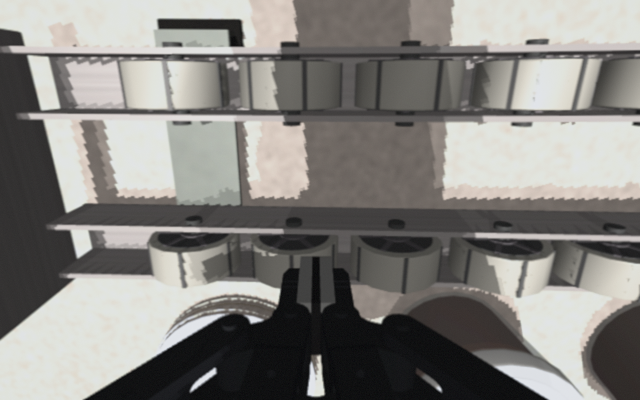

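```bash
python3 - <<'E'
import cv2,numpy as np
a=cv2.imread('pics/w8.png')[175:230,235:400]; b=cv2.imread('pics/w11.png')[45:120,110:360]
a=cv2.resize(a,(760,260),interpolation=cv2.INTER_CUBIC); b=cv2.resize(b,(760,230),interpolation=cv2.INTER_CUBIC)
cv2.imwrite('pics/c11.png',np.vstack([a,b]))
E
```

```text
(no output)
```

View pics/c11.png

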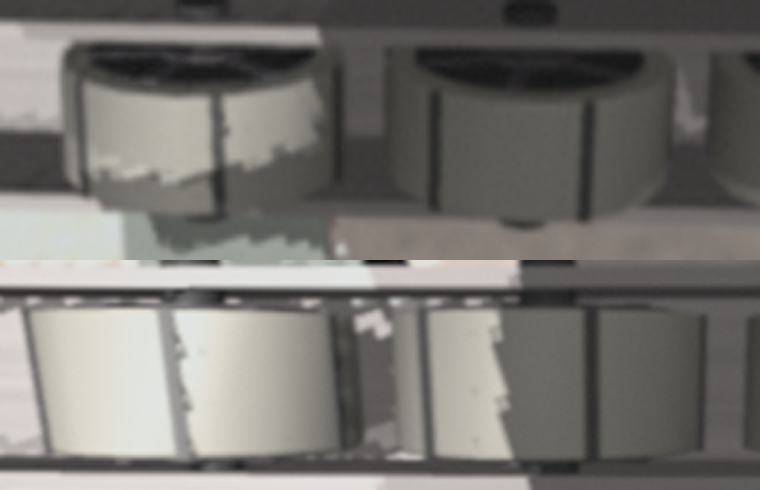

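Emit:
drive_tool:
  plan:
    - [[1,0,-4,0.4,0,0,0],[1,0,-4,0.3,0,0,0]]

```text
time_s: 22.52
tcp_pos: [540.9, -63.4, 70.0]
orientation: [0.0, 0.152, 0.988, 0.0]
contact_force: [-1.7, 1.6, 6.6]
width: -0.001
```

```bash
python3 - <<'E'
from go import *
st()
E
```

```text
t 22.525 p [540.9 -63.4  70. ] lane 95.2 39.9 over line -0.27 F [-1.66  1.56  6.58] M [ 0.15  0.45 -0.  ] w -0.0
```

Emit:
drive_tool:
  plan:
    - [[1,0,-6,0.2,0,0,0],[1,0,-6,0.3,0,0,0],[1,0,-6,0.3,0,0,0],[1,0,-6,0.3,0,0,0],[1,0,-6,0.3,0,0,0],[1,0,-6,0.3,0,0,0]]

```text
time_s: 23.28
tcp_pos: [529.7, -98.3, 67.5]
orientation: [-0.0, 0.152, 0.988, -0.0]
contact_force: [-0.3, -0.5, 0.0]
width: 0.0
```

```bash
python3 - <<'E'
from go import *
st(); grab('wrist','w12.png')
E
```

```text
t 23.275 p [529.7 -98.3  67.5] lane 131.8 39.8 over line -0.92 F [-0.29 -0.52  0.04] M [-0.06  0.    0.04] w 0.0
```

Emit:
drive_tool:
  plan:
    - [[1,0,-5,0.3,0,0,0],[1,0,-5,0.25,0,0,0]]

```text
time_s: 23.58
tcp_pos: [526.9, -107.4, 67.4]
orientation: [0.0, 0.152, 0.988, 0.0]
contact_force: [-0.7, 1.6, 8.1]
width: -0.003
```

```bash
python3 - <<'E'
from go import *
st(); grab('wrist','w13.png')
E
```

```text
t 23.575 p [ 526.9 -107.4   67.4] lane 141.4 39.9 over line -0.53 F [-0.71  1.61  8.14] M [ 0.19  0.39 -0.06] w -0.0
```

Emit:
drive_tool:
  plan:
    - [[1,0,-4,0.2,0,0,0],[1,0,-4,0.2,0,0,0]]

```text
time_s: 23.88
tcp_pos: [524.5, -115.1, 67.5]
orientation: [0.0, 0.152, 0.988, 0.0]
contact_force: [-2.0, 0.9, 8.2]
width: -0.001
```

```bash
python3 - <<'E'
from go import *
import numpy as np
st(); grab('wrist','w14.png')
L=[cv2.resize(cv2.imread(f'pics/w{i}.png')[215:300,150:450],(720,195),interpolation=cv2.INTER_CUBIC) for i in (12,13,14)]
cv2.imwrite('pics/c14.png',np.vstack(L))
E
```

```text
t 23.875 p [ 524.5 -115.1   67.5] lane 149.4 39.9 over line -0.07 F [-1.99  0.92  8.18] M [0.22 0.52 0.01] w -0.0
```

View pics/c14.png

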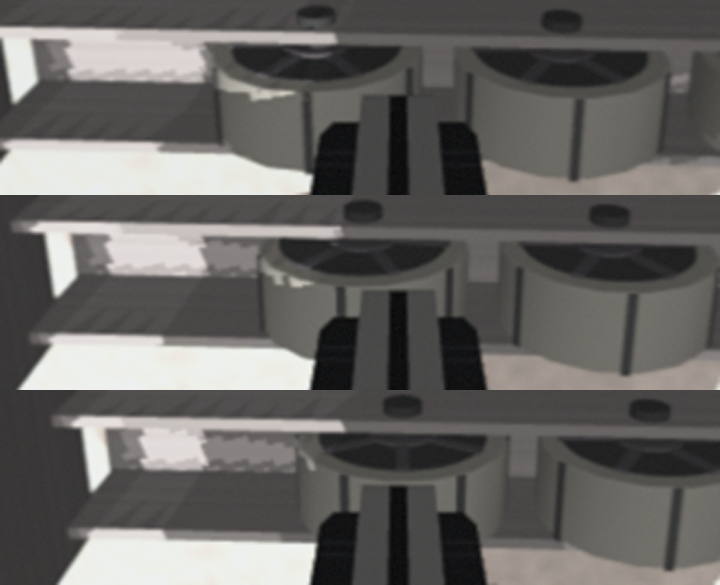

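Emit:
drive_tool:
  plan:
    - [[1,0,-4,0,0,0,0],[1,0,-4,0.1,0,0,0],[1,0,-5,0.2,0,0,0]]

```text
time_s: 24.3
tcp_pos: [520.5, -127.7, 66.5]
orientation: [0.0, 0.152, 0.988, 0.0]
contact_force: [0.1, -0.6, 0.6]
width: -0.001
```

```bash
python3 - <<'E'
from go import *
st(); grab('wrist','w15.png')
E
```

```text
t 24.3 p [ 520.5 -127.7   66.5] lane 162.7 39.9 over line -0.36 F [ 0.09 -0.56  0.59] M [-0.01  0.05  0.03] w -0.0
```

Emit:
drive_tool:
  plan:
    - [[1,0,-5,0,0,0,0],[1,0,0,-10,0,0,0],[1,0,0,-30,0,0,0],[1,0,30,-40,0,0,0],[1,0,30,-50,0,0,0],[1,0,30,-50,0,0,0],[1,0,30,0,0,0,0],[1,0,0,0,0,0,0]]

```text
time_s: 25.35
tcp_pos: [555.7, -14.7, 247.6]
orientation: [0.001, 0.15, 0.989, 0.001]
contact_force: [0.2, -1.0, -0.1]
width: 0.001
```

```bash
python3 - <<'E'
from go import *
st(); grab('wrist','w16.png')
E
```

```text
t 25.35 p [555.7 -14.7 247.6] lane 44.3 39.5 over line 174.83 F [ 0.24 -1.02 -0.11] M [-0.03 -0.04 -0.02] w 0.0
```

View pics/w16.png

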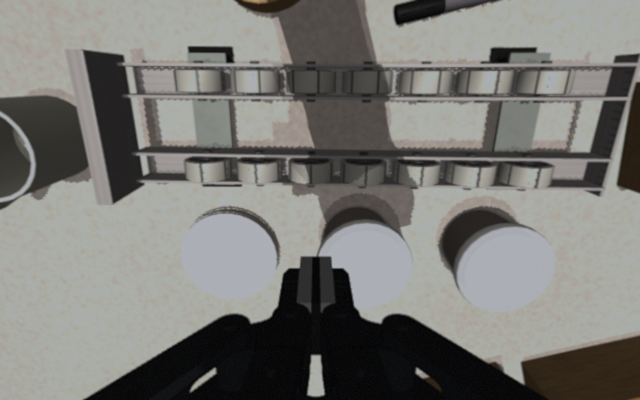

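View pics/w15.png

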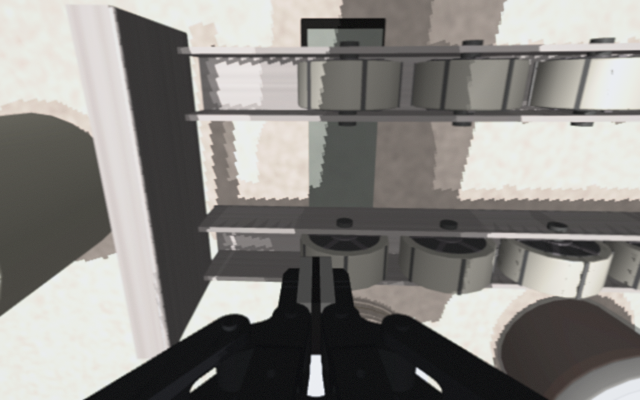

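```bash
python3 - <<'E'
import cv2,numpy as np
a=cv2.imread('pics/w16.png')
L=[cv2.resize(a[58:105,165:375],(790,180),interpolation=cv2.INTER_CUBIC),cv2.resize(a[58:105,365:575],(790,180),interpolation=cv2.INTER_CUBIC)]
cv2.imwrite('pics/n16.png',np.vstack(L))
L=[cv2.resize(a[150:195,180:380],(790,180),interpolation=cv2.INTER_CUBIC),cv2.resize(a[150:195,365:565],(790,180),interpolation=cv2.INTER_CUBIC)]
cv2.imwrite('pics/f16.png',np.vstack(L))
from lane import *
P=wheels(grab('top','t16.png')); fit(P)
E
```

```text
O [530.95707156  40.9057784 ] th -108.08563567160246 rms 2.857511338884094 9
h [ 0.7  1.2  1.   1.9 -1.1  1.2  1.2  1.2  1.7]
```

View pics/n16.png

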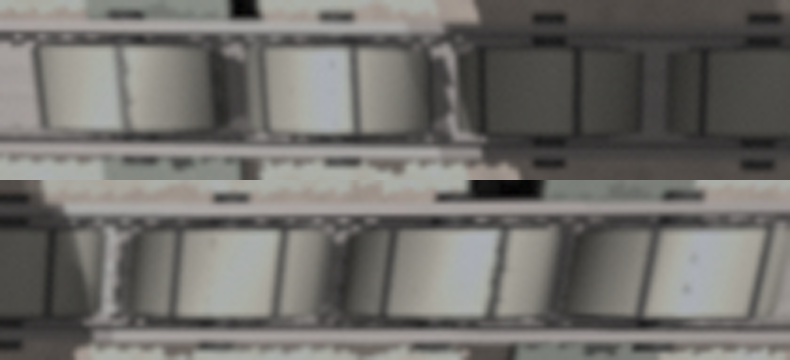

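View pics/f16.png

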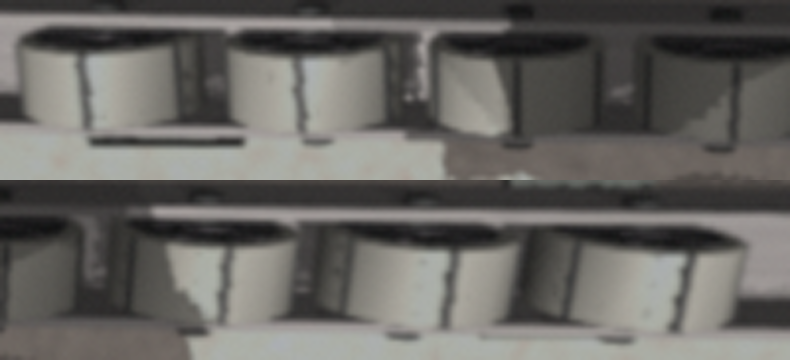

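View pics/t16.png

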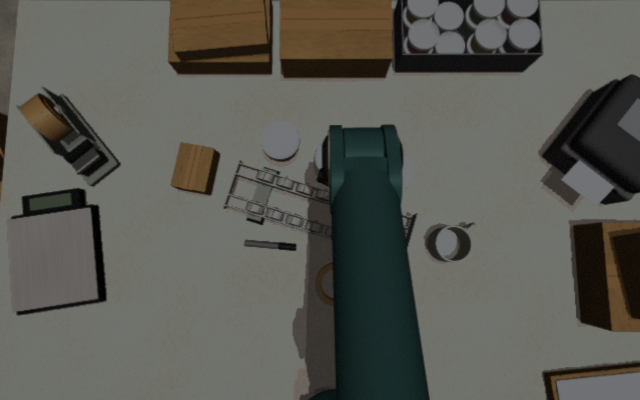

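```bash
cat > marks.py <<'E'
from go import *
from scipy.signal import find_peaks
def marks(f,off=(0,-.7)):
    g=cv2.cvtColor(f['pixels'],cv2.COLOR_RGB2GRAY).astype(np.float32)
    a=np.radians(np.arange(-85,86,1.0))
    for s in (-40,40):
        for k in range(7):
            x=-150+50*k; zc=75-.05*x-22
            rows=[]
            for dy in np.linspace(-6,6,9):
                X=x+22*np.sin(a)+off[0]; Y=s+dy+off[1]
                P=np.c_[(O+X[:,None]*ex+Y*ey),zc+22*np.cos(a)]
                uv=proj(f,P).astype(np.float32)
                rows.append(cv2.remap(g,uv[None,:,0],uv[None,:,1],cv2.INTER_LINEAR)[0])
            p=np.median(rows,0); bg=cv2.medianBlur(p[None].astype(np.float32),5)[0]
            bg=np.array([np.median(p[max(0,i-15):i+16]) for i in range(len(p))])
            d=(bg-p)/bg; pk,pr=find_peaks(d,height=.08,distance=12)
            print('near' if s<0 else 'far',k+1,[(int(np.degrees(a[i]).round()),round(float(d[i]),2)) for i in pk])
E
python3 - <<'E'
from marks import *
marks(grab('wrist'))
E
```

```text
near 1 [(-20, 0.36), (40, 0.36)]
near 2 [(-6, 0.44), (54, 0.31)]
near 3 [(-17, 0.36), (43, 0.3), (80, 0.11)]
near 4 [(-62, 0.1), (-17, 0.44), (42, 0.35)]
near 5 [(-18, 0.43), (43, 0.34), (63, 0.12)]
near 6 [(-81, 0.13), (-18, 0.34), (42, 0.2)]
near 7 [(-74, 0.13), (-11, 0.27), (49, 0.23)]
far 1 [(-1, 0.48), (59, 0.23)]
far 2 [(1, 0.43), (61, 0.17)]
far 3 [(0, 0.41), (60, 0.19), (80, 0.1)]
far 4 [(-64, 0.13), (-2, 0.4), (60, 0.25)]
far 5 [(-65, 0.25), (-1, 0.39), (62, 0.27)]
far 6 [(-63, 0.09), (0, 0.36)]
far 7 [(-82, 0.18), (-61, 0.12), (1, 0.41), (53, 0.09)]
```

```bash
python3 - <<'E'
import cv2,numpy as np
L=[cv2.resize(cv2.imread(f'pics/w{i}.png')[222:290,220:480],(650,145),interpolation=cv2.INTER_CUBIC) for i in (3,6,10,15)]
cv2.imwrite('pics/c16.png',cv2.convertScaleAbs(np.vstack(L),alpha=1.4))
E
```

```text
(no output)
```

View pics/c16.png

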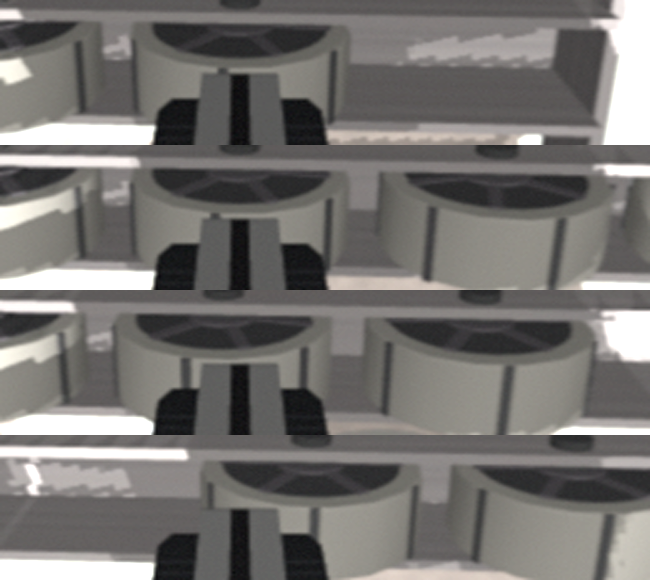

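Emit:
drive_tool:
  plan:
    - [[1,14,38,15,0,0,0],[1,14,38,15,0,0,0],[1,14,38,15,0,0,0],[1,13,38,15,0,0,0],[1,13,38,15,0,0,0],[1,12,36,15,0,0,0],[1,0,0,20,0,0,0],[1,0,0,20,0,0,0]]

```text
time_s: 26.5
tcp_pos: [546.8, 220.7, 115.3]
orientation: [-0.0, 0.153, 0.988, -0.001]
contact_force: [0.3, -0.8, -0.5]
width: -0.0
```

Emit:
drive_tool:
  plan:
    - [[1,0,0,10,0,0,0],[1,0,0,5,0,0,0],[1,0,0,0,0,0,0],[1,0,0,0,0,0,0]]

```text
time_s: 27.0
tcp_pos: [547.3, 221.9, 102.1]
orientation: [0.001, 0.152, 0.988, 0.0]
contact_force: [-0.2, -0.1, 0.4]
width: 0.001
```

```bash
python3 - <<'E'
from go import *
to(-182,-40.3,83.6)
E
```

```text
t 27.0 p [547.3 221.9 102.1] lane -178.8 -39.7 over line 18.16 F [-0.21 -0.06  0.4 ] M [ 0.09 -0.02 -0.  ] w 0.0
tool delta [ 0.6  3.2 18.5]
turn tool z -0.018439998780579003 tilt [ 1.1e-03  5.0e-04 -1.0e+00]
```

Emit:
drive_tool:
  plan:
    - [[1,0.6,3,10,0,0,0],[1,0,0,5,0,0,0],[1,0,0,2,0,0,0],[1,0,0,0,0,0,0],[1,0,0,0,0,0,0]]

```text
time_s: 27.62
tcp_pos: [547.3, 224.9, 84.5]
orientation: [0.0, 0.152, 0.988, 0.0]
contact_force: [0.1, 0.2, 0.4]
width: 0.002
```

```bash
python3 - <<'E'
from go import *
to(-182,-40.3,83.6)
E
```

```text
t 27.625 p [547.3 224.9  84.5] lane -181.7 -40.6 over line 0.46 F [0.1  0.21 0.43] M [-0.05 -0.   -0.02] w 0.0
tool delta [-0.3  0.3  0.9]
turn tool z -0.010552154314169115 tilt [ 3.e-04  1.e-04 -1.e+00]
```

Emit:
drive_tool:
  plan:
    - [[1,0,0,1,0,0,0],[1,0,-7,0.35,0,0,0],[1,0,-7,0.35,0,0,0],[1,0,-7,0.35,0,0,0],[1,0,-7,0.35,0,0,0],[1,0,-4,0.2,0,0,0]]

```text
time_s: 28.38
tcp_pos: [537.6, 194.1, 82.5]
orientation: [0.0, 0.152, 0.988, 0.0]
contact_force: [-1.1, -0.6, 5.6]
width: -0.003
```

```bash
python3 - <<'E'
from go import *
st()
E
```

```text
t 28.375 p [537.6 194.1  82.5] lane -149.4 -40.6 over line 0.03 F [-1.14 -0.59  5.63] M [ 0.15  0.27 -0.01] w -0.0
```

Emit:
drive_tool:
  plan:
    - [[1,0,-7,0.35,0,0,0],[1,0,-7,0.35,0,0,0],[1,0,-7,0.35,0,0,0],[1,0,-7,0.35,0,0,0],[1,0,-7,0.35,0,0,0],[1,0,-7,0.35,0,0,0],[1,0,-7,0.35,0,0,0]]

```text
time_s: 29.25
tcp_pos: [522.9, 147.7, 80.0]
orientation: [0.0, 0.152, 0.988, 0.0]
contact_force: [-1.7, 1.0, 6.6]
width: 0.0
```

```bash
python3 - <<'E'
from go import *
st()
E
```

```text
t 29.25 p [522.9 147.7  80. ] lane -100.8 -40.7 over line -0.05 F [-1.74  1.04  6.6 ] M [0.18 0.38 0.02] w 0.0
```

Emit:
drive_tool:
  plan:
    - [[1,0,-7,0.25,0,0,0],[1,0,-7,0.35,0,0,0],[1,0,-7,0.35,0,0,0],[1,0,-7,0.35,0,0,0],[1,0,-7,0.35,0,0,0],[1,0,-7,0.35,0,0,0],[1,0,-8,0.4,0,0,0]]

```text
time_s: 30.12
tcp_pos: [507.8, 100.0, 77.4]
orientation: [0.0, 0.152, 0.988, 0.0]
contact_force: [-1.7, 0.3, 6.8]
width: -0.001
```

Emit:
drive_tool:
  plan:
    - [[1,0,-7,0.35,0,0,0],[1,0,-7,0.35,0,0,0],[1,0,-7,0.35,0,0,0],[1,0,-7,0.35,0,0,0],[1,0,-7,0.35,0,0,0],[1,0,-7,0.35,0,0,0],[1,0,-8,0.4,0,0,0]]

```text
time_s: 31.0
tcp_pos: [492.7, 52.2, 74.9]
orientation: [0.0, 0.152, 0.988, 0.0]
contact_force: [-2.6, 0.3, 8.0]
width: -0.002
```

Emit:
drive_tool:
  plan:
    - [[1,0,-7,0.35,0,0,0],[1,0,-7,0.35,0,0,0],[1,0,-7,0.35,0,0,0],[1,0,-7,0.35,0,0,0],[1,0,-7,0.35,0,0,0],[1,0,-7,0.35,0,0,0],[1,0,-8,0.4,0,0,0]]

```text
time_s: 31.88
tcp_pos: [477.7, 4.5, 72.4]
orientation: [0.0, 0.152, 0.988, 0.0]
contact_force: [-2.1, 0.7, 8.4]
width: -0.001
```

```bash
python3 - <<'E'
from go import *
st()
E
```

```text
t 31.875 p [477.7   4.5  72.4] lane 49.5 -40.7 over line -0.09 F [-2.06  0.69  8.35] M [ 0.22  0.48 -0.01] w -0.0
```

Easing off 0.4 mm for the last two wheels.

Emit:
drive_tool:
  plan:
    - [[1,0,-7,0.05,0,0,0],[1,0,-7,0.25,0,0,0],[1,0,-7,0.35,0,0,0],[1,0,-7,0.35,0,0,0],[1,0,-7,0.35,0,0,0],[1,0,-7,0.35,0,0,0],[1,0,-8,0.4,0,0,0]]

```text
time_s: 32.75
tcp_pos: [462.5, -43.5, 70.0]
orientation: [0.0, 0.152, 0.988, 0.0]
contact_force: [-1.9, -0.6, 4.8]
width: 0.001
```

Emit:
drive_tool:
  plan:
    - [[1,0,-7,0.35,0,0,0],[1,0,-7,0.35,0,0,0],[1,0,-7,0.35,0,0,0],[1,0,-7,0.35,0,0,0],[1,0,-7,0.35,0,0,0],[1,0,-7,0.35,0,0,0],[1,0,-8,0.4,0,0,0]]

```text
time_s: 33.62
tcp_pos: [447.5, -91.2, 67.5]
orientation: [0.0, 0.152, 0.988, 0.0]
contact_force: [-0.7, 0.8, 4.7]
width: -0.001
```

```bash
python3 - <<'E'
from go import *
st()
E
```

```text
t 33.625 p [447.5 -91.2  67.5] lane 149.8 -40.7 over line -0.0 F [-0.74  0.8   4.69] M [ 0.08  0.26 -0.01] w -0.0
```

Emit:
drive_tool:
  plan:
    - [[1,0,-7,0.3,0,0,0],[1,0,-7,0.3,0,0,0],[1,0,-2,-1,0,0,0],[1,0,0,-10,0,0,0],[1,0,0,-30,0,0,0],[1,0,0,-45,0,0,0],[1,0,0,-45,0,0,0],[1,0,0,-45,0,0,0]]

```text
time_s: 34.62
tcp_pos: [442.6, -105.7, 245.0]
orientation: [0.0, 0.152, 0.988, 0.0]
contact_force: [0.9, 0.9, -0.5]
width: -0.004
```

Emit:
drive_tool:
  plan:
    - [[1,0,30,0,0,0,0],[1,0,40,0,0,0,0],[1,0,40,0,0,0,0],[1,0,0,0,0,0,0]]

```text
time_s: 35.12
tcp_pos: [476.4, 2.3, 243.4]
orientation: [0.0, 0.149, 0.989, 0.001]
contact_force: [0.3, 0.3, -0.5]
width: -0.004
```

```bash
python3 - <<'E'
from marks import *
st(); f=grab('wrist','w17.png'); marks(f)
E
```

```text
t 35.125 p [476.4   2.3 243.4] lane 51.9 -41.3 over line 171.02 F [ 0.31  0.34 -0.54] M [-0.09 -0.01  0.02] w -0.0
near 1 [(-19, 0.29), (41, 0.31)]
near 2 [(-4, 0.41), (56, 0.23)]
near 3 [(-17, 0.31), (44, 0.28)]
near 4 [(-17, 0.34), (43, 0.3)]
near 5 [(-22, 0.38), (38, 0.42), (67, 0.08)]
near 6 [(-33, 0.29), (27, 0.33)]
near 7 [(-28, 0.3), (32, 0.24)]
far 1 [(-53, 0.09), (1, 0.43), (61, 0.21)]
far 2 [(-62, 0.08), (2, 0.4), (63, 0.12)]
far 3 [(1, 0.37), (62, 0.1)]
far 4 [(-72, 0.11), (0, 0.38), (61, 0.13)]
far 5 [(0, 0.41)]
far 6 [(1, 0.36)]
far 7 [(-81, 0.13), (-60, 0.1), (2, 0.39)]
```

View pics/w17.png

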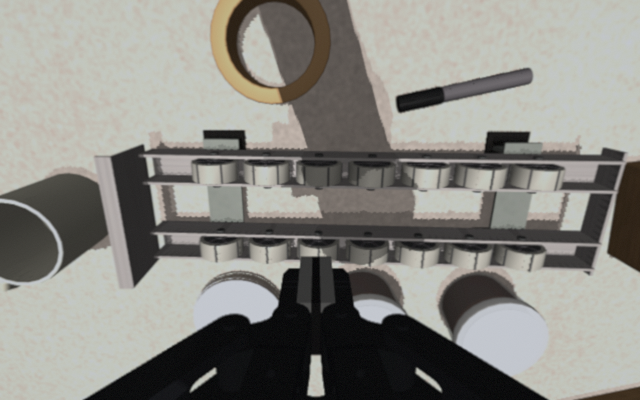

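Emit:
drive_tool:
  plan:
    - [[1,0,40,-10,0,0,0],[1,0,50,-10,0,0,0],[1,0,55,0,0,0,0],[1,0,55,0,0,0,0],[1,0,55,0,0,0,0],[1,0,55,0,0,0,0],[1,0,30,0,0,0,0],[1,0,0,0,0,0,0]]

```text
time_s: 36.17
tcp_pos: [577.8, 324.6, 262.2]
orientation: [-0.0, 0.151, 0.989, -0.0]
contact_force: [-0.4, -0.1, 0.9]
width: -0.003
```

```bash
python3 - <<'E'
from lane import *
s=ctrl.observe(); print(s['time_s'],s['tcp_pos'],s['contact_force'])
f=grab('top','t17.png'); fit(wheels(f)); a=cv2.imread('pics/top0.png'); b=cv2.imread('pics/t17.png')
d=cv2.absdiff(a,b).max(2); cv2.imwrite('pics/d17.png',np.hstack([b[100:320,150:500],cv2.merge([d*3]*3)[100:320,150:500]]))
E
```

```text
36.175 [577.847529   324.57603192 262.16277368] [-0.35163188 -0.11410985  0.86582403]
O [531.37952534  39.49612796] th -107.51680500292434 rms 0.5949569925931263 14
h [1.2 1.5 1.5 1.2 1.2 0.8 1.8 2.1 2.2 1.8 1.1 1.6 1.1 1.2]
```

View pics/d17.png

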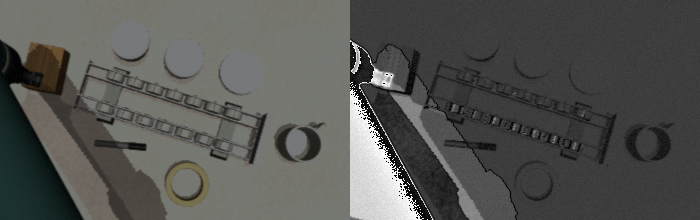

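```bash
python3 -c "
from rig import ctrl
print(ctrl.close_job())"
```

```text
the job is handed in; nothing more can be done
None
```

The lane check is done and handed in: all 14 wheels turned toward the end stop, on both rails. I stroked the near rail twice and the far rail once with the shut fingertips, each time from the loading end down to the stop.

- **Wheel turn:** from the wheel marks, about 90 to 100° for each near wheel and about 60° for each far wheel. The marks repeat every 60°, so I checked the direction and amount on pictures taken mid-stroke, but not for every wheel. Far wheels 3 to 6 rest on the steady contact force and the match with the others.
- **Second near pass:** the first near pass turned most wheels only about 40°, so I repeated that rail slightly firmer.
- **Contact force:** readings over the wheels were mostly 3 to 8 N. One reached 10.6 N, on near wheel 7 in the first pass, where I had lowered the hand too far after feeling almost no contact.
- **Lane and surroundings:** the top camera put the lane within about 0.1 mm and 0.04° of where it started. Comparing the first and last top pictures, I saw none of the surrounding items displaced. The arm and its shadow covered a corner near the carton in the last picture.
- **Finish:** the hand ended at 262 mm height, touching nothing, at about 36 s.

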